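# Clear the cut bars from a push-through soap cutter with its slotted pusher

## Robot

A 6-joint arm with a two-finger parallel gripper is mounted at the origin on the work surface. World frame = base frame: x ahead of the robot, y to its left, z up, the work surface at z = 0. Lengths are in m, angles in rad, forces in N, time in s.
With the tool pointing down it reaches from about 0.3 to 0.875 m from the base axis. Payload 6.4 kg.
Tool frame: the origin (TCP) lies midway between the tips of the shut fingers; the grasp point (between the pads) lies 19 mm behind it (robot.pinch_z is the distance from the TCP to the grasp point, in m); z points along the fingers, y is the line along which they close (so a half turn about z gives the same grasp; the last joint's range is limited). The gripper opens to 85 mm and grips with 20 to 120 N. Pads are 22 mm wide; open, the fingers measure 114 mm over their backs; the gripper's body (76 mm by 85 mm) begins 54 mm behind the grasp point. The pads swing forward as they close: fully open they stand 13 mm farther back than shut.
Start: joints at [-1.505, 0.181, 1.607, -0, 1.354, -0.206], TCP at [0.154, -0.554, 0.231] pointing down, gripper open.
Joint ranges: [-2.99, 2.99], [-0.89, 2.07], [0.3, 2.58], [-1.14, 4.28], [0, 2.63], [-3.12, 3.12]. Speed limits (rad/s): [2.57, 2.57, 3.01, 3.14, 3.14, 3.14].

## Interface

Orientations are given as a 3x3 rotation matrix whose columns are the frame's x, y, z axes.
In Python, from workcell import observe, cams, job_done, robot gives the robot as it stands. The module is installed in compiled form; this text tells all that it offers.
- The arm moves only by the tool play_rows, never from a script. Its argument "steps" is a list of rows, each a list of 5 numbers: the gripper's target within -1 to 1 (fully open at 1, half-way at 0, shut at -1), then the shift along the tool's x, y, z in cm, then the turn about the tool's z in rad. In form: [[gripper, dx, dy, dz, roll], ...]. A call has exactly 5 rows; each row shifts and turns the commanded pose from where the row before left it, along the tool's axes as they then stand; what a row does not reach is not made up. A row lasts 1/12 s, in which the tool goes at most 41.7 mm and 7.16 degrees, less where a joint would pass 70% of its speed; a pose out of reach is approached as far as the arm can. A call with a gripper value outside its range is refused whole. The fingers move at their own pace and stop on an object; "force" is the grip in N (left out, the last holds). Time passes only in rows, so rows that do not move let the fingers close, or fill a call up. It gives the time, the measured TCP pose, the force, the opening and the grip force at its end, in the units of the state.
- observe(): the state, without advancing time (a new reading comes with each control period).
- cams.snapshot(name): name is "scene" or "top" or "wrist"; returns the picture (480x640x3 uint8, red, green, blue); there is no depth.
- cams.camera_model(name): a dict with "K" (3x3 intrinsics, pixels), "world_to_cam" (4x4, takes a point from world to camera coordinates). Camera axes: x right, y down, z forward; pixel columns grow to the right and rows downward; lengths in m; the calibration is good to about 2 mm. A picture is of the moment at which its call begins: read the wrist's pose just before it. camera_model takes no time and is no camera call; for the wrist camera it gives the pose at the moment of the call.
- job_done(): hands the job in; it is judged then, once.
The state is a dict: "clock": time; "q": joint angles; "dq": joint speeds; "effort": joint torques, N m; "ee_pos": TCP position; "tcp_rot": TCP orientation; "wrist_force": force on the tool from outside, world axes, zero at the start; "ft_torque": the same for the moment, N m; "grip_width": finger opening in m; "gripper_force": force on a finger pad.
Only numpy, scipy, OpenCV 4.12 (cv2) and the standard library are available. Lean on these libraries where they do the work, as an engineer would, in place of code of your own. Each camera call takes 0.05 s, during which the arm holds its last target. There are 200 camera calls.

## Task

The last five soap bars are still standing between the blades of the soap cutter. Take the slotted pusher (the white comb-shaped block with the slanted handle board), set it on the cutter's bed behind the blades and slide its fins through between the blades until it is fully home, so that all five bars are pushed out clear of the blades, still standing. Leave the pusher there, flat on the bed, and do not disturb the other things on the table.

Things in the scene. Friction and masses are not known exactly. Their poses are not given: they have to be found in the camera images.
- cutter: Push-through soap cutter, fixed to the table: wooden bed 310 mm long (x) by 200 wide, its surface 28 mm above the table, with an upright blade gate across its middle. Origin: on the table under the gate's centre. x points the way bars are pushed (infeed to outfeed), y left, z up. Low fences run along both sides of the bed.
- blade_stop (a point): On the bed surface, mid-width, at the blades' infeed edges (cutter x = -6 mm); axes as cutter. Pusher fully home: its origin here, axes matching. Four upright steel blades, 3 mm thick (y), 12 mm deep (x), stand at y = -42, -14, 14, 42 mm: 25 mm clear between them, 28.5 mm from the outer blades to the side posts (inner faces y = +-72).
- gate_top (a point): Top of the gate over its middle, 123 mm above the bed (thumb nuts; bolt ends 5 mm higher); axes as cutter. The gate's aluminium beam is 26 mm deep (cutter x -13 to 13), 180 mm wide, underside 84 and top 110 mm above the bed. It leaves little room for an upright gripper at the handle of a pusher that is home.
- infeed (a point): On the bed surface, mid-width, at cutter x = -129 mm: the infeed end of the straight fences; axes as cutter. Fences are 15 mm high, inner faces y = +-70 mm, from here to the gate and beyond it to cutter x = 152; behind this point they flare outward to the bed's end.
- pusher: Loose comb-like pusher, white plastic, 240 to 360 g, 130 mm wide, standing on its flat underside. Origin: underside, mid-width, at the slot bottoms; x towards the fin tips, z up. Block x -30 to 0, 30 high. Five fins x 0 to 50, 30 high, 18 wide (last 8 mm narrowed to 10), at y = -56, -28, 0, 28, 56 mm; slots 10 wide. A slanted handle board rises from the block.
- pusher_handle (a point): Grip point at mid-thickness of the handle board: x -40, y 0, z 57 mm in the pusher's frame; axes as pusher. Flat board 16 mm thick, 90 wide, leaning back 30 degrees from vertical, away from the fins; centre line from (x -22, z 26) to (x -55, z 83). Gripped squarely across its thickness by a gripper tilted 30 degrees, fingers pointing down and towards the fins.
- bar1: Cream soap bar standing on edge, 75 mm long (x), 22 wide (y), 50 high, about 85 g. Origin: centre of its underside. It stands on the cutter's bed in the lane at cutter y = -56 mm, its rear end reaching 10 to 23 mm behind the blades' infeed edges. It slides freely.
- bar2: As bar1, in the lane at cutter y = -28 mm.
- bar3: As bar1, in the lane at cutter y = 0.
- bar4: As bar1, in the lane at cutter y = +28 mm.
- bar5: As bar1, in the lane at cutter y = +56 mm.
- amber_bottle: Bystander: amber bottle, 44 mm diameter, 105 mm high. Origin: centre of its underside.
- spatula: Bystander: spatula lying on the table, 240 mm long. Origin under its middle.
- pouring_jug: Bystander: aluminium pouring jug, 106 mm diameter, 125 mm high, black handle. Origin: centre of its underside.
- candle_glass: Bystander: empty candle glass, 76 mm diameter, 85 mm high. Origin: centre of its underside.
- soap_stamp: Bystander: small turned wooden soap stamp, 44 mm diameter, 65 mm high. Origin: centre of its underside.
- soap_dish: Bystander: slatted wooden soap dish, 115 by 75 mm, 18 mm high, no handle. Origin: centre of its underside.
- soap_planer: Bystander: low wooden soap planer, 75 by 160 mm, 22 mm high. Origin: centre of its underside.
Not all that is in view belongs to the job. Leave any purple or red look-alike of the bar3 alone.

How it is judged:
At the end, for the whole second after the job is handed in: Pusher flat on the bed (tilt < 0.06 rad, raised < 4 mm), slot bottoms within 6 mm of the blades' infeed edges, centred to 6 mm, aligned to 0.08 rad, at rest; all five bars upright on the bed (tilt < 0.15 rad), at rest, origins over 52 mm past the blades' infeed edges (x of pusher in the frame of blade_stop above -0.006 m and y of pusher in the frame of blade_stop between -0.006 and 0.006 m and z of pusher in the frame of blade_stop below 0.004 m and angle between the x axis of pusher and the x axis of cutter, either way round below 0.08 rad and angle between pusher's own z axis and vertical below 0.06 rad and linear speed of each of pusher, bar1, bar2, bar3, bar4, bar5 below 0.02 m/s and x of each of bar1, bar2, bar3, bar4, bar5 in the frame of blade_stop above 0.052 m and z of each of bar1, bar2, bar3, bar4, bar5 in the frame of blade_stop above -0.005 m and angle between each of bar1, bar2, bar3, bar4, bar5's own z axis and vertical below 0.15 rad); the robot touches nothing.
It fails at once if a soap bar was tipped over or knocked off the cutter (angle between any of bar1, bar2, bar3, bar4, bar5's own z axis and vertical above 0.7 rad or z of any of bar1, bar2, bar3, bar4, bar5 in the frame of blade_stop below -0.015 m).
It fails at once if a bystander was moved by more than 30 mm (distance of any of amber_bottle, spatula, pouring_jug, candle_glass, soap_stamp, soap_dish, soap_planer from where it was at the start of the episode above 0.03 m).
It also fails if it takes over 42 s, if anything falls off the work surface, if the arm or the gripper's body presses on something with over 40 N, if the wrist force passes 120 N, or if a joint passes its speed limit or range.

## Working session

There is one attempt and no reset: what is moved stays moved. The work goes in short steps, Python scripts to look and compute and a tool call to move; the robot and the scene stay as the last step left them, time stands still between calls to the robot, and variables do not carry over. Pictures are saved under pics/ and viewed, at most 11 in all, crops included, and the job is handed in when it is done.

Besides the shell and the picture viewer there is one more tool, called after "Emit:" by a JSON object that holds its "name" and its "arguments", one argument or row to a line. play_rows: Moves the arm, as the interface text tells. Its arguments: {"type":"object","properties":{"steps":{"type":"array","items":{"type":"array","items":{"type":"number"}}},"force":{"type":"number"}},"required":["steps"]}

```bash
mkdir -p pics
python3 - <<'E'
from workcell import observe,cams,robot
import cv2,numpy as np
for n in("scene","top"):
    im=cams.snapshot(n);cv2.imwrite(f"pics/{n}0.png",im[:,:,::-1]);m=cams.camera_model(n)
    print(n,np.round(m["K"],1).tolist(),np.round(m["world_to_cam"],3).tolist())
s=observe();print(s["clock"],s["ee_pos"],np.round(s["tcp_rot"],3).tolist(),[a for a in dir(robot) if a[0]!='_'])
E
```

```text
scene [[488.2, 0.0, 318.7], [0.0, 488.2, 238.9], [0.0, 0.0, 1.0]] [[-0.861, 0.508, 0.016, 0.455], [0.317, 0.562, -0.764, -0.077], [-0.397, -0.653, -0.645, 1.567], [0.0, 0.0, 0.0, 1.0]]
top [[610.6, 0.0, 315.1], [0.0, 610.6, 227.6], [0.0, 0.0, 1.0]] [[0.011, -1.0, 0.021, -0.035], [-0.997, -0.013, -0.071, 0.539], [0.071, -0.02, -0.997, 1.681], [0.0, 0.0, 0.0, 1.0]]
0.1 [ 0.15435461 -0.55337071  0.23045367] [[0.963, 0.269, -0.0], [0.269, -0.963, 0.002], [0.0, -0.002, -1.0]] ['IKError', 'pinch_z']
```

View pics/scene0.png

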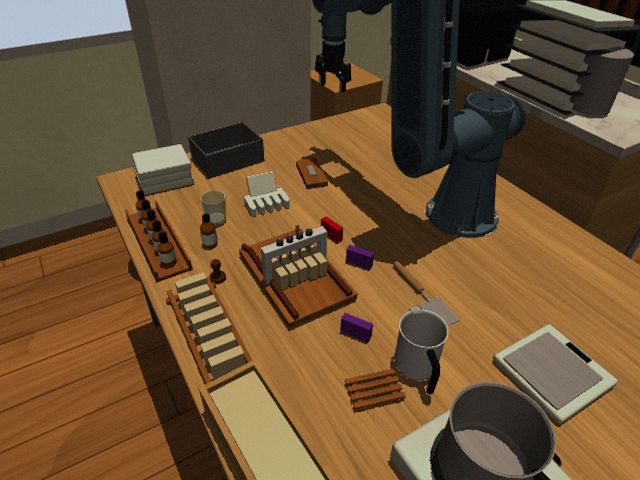

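View pics/top0.png

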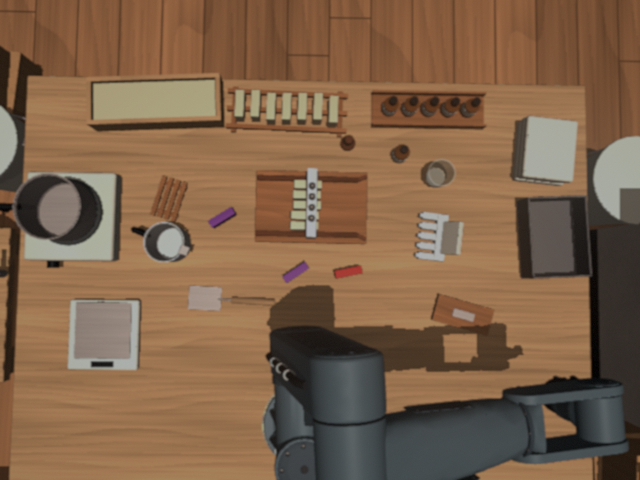

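Top view: the cutter is at about (312,207), with bars sticking out to the left, so cutter +x is roughly world +y. The white comb pusher is at (440,237) with its fins pointing left. bar3 candidates:
- The cream bar in the gate's middle lane at about (299,207). It fits, being cream and standing between the blades.
- Purple bars at (222,217) and (296,271), and a red one at (348,271). These are look-alikes, so I leave them alone.

I'll confirm with one enlarged crop and measure.

```bash
cat > h.py <<'E'
import cv2,numpy as np
from workcell import observe,cams,robot
def ray(name,uv,z,m=None):
    m=m or cams.camera_model(name);T=np.array(m["world_to_cam"]);R,t=T[:3,:3],T[:3,3]
    c=-R.T@t;uv=np.atleast_2d(uv).astype(float)
    d=np.c_[uv,np.ones(len(uv))]@np.linalg.inv(m["K"]).T@R
    return (c+d*((z-c[2])/d[:,2])[:,None])
def proj(m,P):
    T=np.array(m["world_to_cam"]);p=np.atleast_2d(P)@T[:3,:3].T+T[:3,3];p=p@np.array(m["K"]).T
    return p[:,:2]/p[:,2:]
E
python3 - <<'E'
from h import *
im=cv2.imread("pics/top0.png")
crop=im[160:290,200:480];cv2.imwrite("pics/crop1.png",cv2.resize(crop,(784,364),interpolation=cv2.INTER_CUBIC))
w=cams.snapshot("wrist");cv2.imwrite("pics/w0.png",w[:,:,::-1])
hsv=cv2.cvtColor(im,cv2.COLOR_BGR2HSV)
# pusher whites
m=((hsv[...,1]<70)&(hsv[...,2]>120)).astype(np.uint8);m[:,:400]=0;m[:,480:]=0;m[:200]=0;m[275:]=0
ys,xs=np.nonzero(m);print("pusher bbox",xs.min(),xs.max(),ys.min(),ys.max(),len(xs))
c=max(cv2.findContours(m,0,2)[0],key=cv2.contourArea);r=cv2.minAreaRect(c);print(r)
print("corners z30",np.round(ray("top",cv2.boxPoints(r),.03),4).tolist())
# bed
for p in [(255,172),(366,173),(255,242),(367,243),(311,207)]:
    print(p,im[p[1]-2 if p[1]>200 else p[1]+8,p[0]-5 if p[0]>300 else p[0]+5],im[p[1],p[0]])
print("rough bed z28",np.round(ray("top",[(255,171),(367,172),(255,242),(367,243)],.028),4).tolist())
mw=cams.camera_model("wrist");T=np.array(mw["world_to_cam"]);s=observe()
print("wristcam pos in tool",np.round(s["tcp_rot"].T@(-T[:3,:3].T@T[:3,3]-s["ee_pos"]),3),"axes in tool",np.round(T[:3,:3]@s["tcp_rot"],2).tolist(),np.round(mw["K"],0).tolist())
E
```

```text
pusher bbox 415 463 212 261 1564
((439.13836669921875, 236.9356231689453), (44.8574333190918, 47.893287658691406), 6.009006023406982)
corners z30 [[0.4566, -0.3034, 0.03], [0.5892, -0.3174, 0.03], [0.5777, -0.4421, 0.03], [0.4451, -0.4274, 0.03]]
(255, 172) [39 60 98] [ 70 103 140]
(366, 173) [ 52  80 126] [ 61  91 132]
(255, 242) [ 53  82 129] [ 80 115 155]
(367, 243) [ 53  83 130] [ 82 118 159]
(311, 207) [110 125 133] [ 83  91 103]
rough bed z28 [[0.6944, 0.1412, 0.028], [0.6962, -0.1711, 0.028], [0.4966, 0.1376, 0.028], [0.4977, -0.1722, 0.028]]
wristcam pos in tool [ 0.076 -0.001 -0.144] axes in tool [[-0.0, 1.0, 0.0], [-0.96, -0.0, -0.3], [-0.3, -0.0, 0.96]] [[388.0, 0.0, 318.0], [0.0, 388.0, 231.0], [0.0, 0.0, 1.0]]
```

View pics/crop1.png

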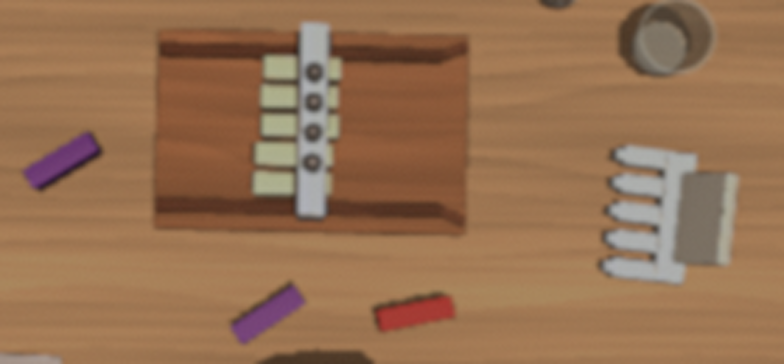

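The crop shows cream bars in five lanes, with the gate at crop (313,120). The pusher comb has its fins pointing left, tips around x≈607, and the board at (705,215). The bar3 I want is the cream bar in the middle lane; the purple and red ones are decoys outside the cutter. Next I move above the pusher.

Emit:
{"name": "play_rows", "arguments": {
  "steps": [
    [1,0,0,0,0.122],
    [1,0,0,0,0.122],
    [1,0,0,0,0.122],
    [1,2.9,-1.55,0,0],
    [1,2.9,-1.55,0,0]
  ]
}}

```text
clock: 0.57
ee_pos: [0.2144, -0.5286, 0.2309]
tcp_rot: [[0.995, -0.098, -0.0], [-0.098, -0.995, 0.001], [-0.0, -0.001, -1.0]]
wrist_force: [0.9, -0.3, -0.4]
grip_width: 0.0855
gripper_force: 0.0
```

Emit:
{"name": "play_rows", "arguments": {
  "steps": [
    [1,2.9,-1.55,0,0],
    [1,2.9,-1.55,0,0],
    [1,2.9,-1.55,0,0],
    [1,2.9,-1.55,0,0],
    [1,2.9,-1.55,0,0]
  ]
}}

```text
clock: 0.98
ee_pos: [0.368, -0.464, 0.231]
tcp_rot: [[0.996, -0.094, -0.0], [-0.094, -0.996, 0.0], [-0.0, -0.0, -1.0]]
wrist_force: [-0.7, -0.6, 0.6]
grip_width: 0.0854
gripper_force: 0.0
```

Emit:
{"name": "play_rows", "arguments": {
  "steps": [
    [1,2.9,-1.55,0,0],
    [1,2.9,-1.55,0,0],
    [1,2.9,-1.55,0,0],
    [1,2.9,-1.55,0,0],
    [1,2.9,-1.55,0,0]
  ]
}}

```text
clock: 1.4
ee_pos: [0.5196, -0.4004, 0.2309]
tcp_rot: [[0.996, -0.094, -0.001], [-0.094, -0.996, 0.001], [-0.001, -0.0, -1.0]]
wrist_force: [0.2, 0.1, -0.2]
grip_width: 0.0854
gripper_force: 0.0
```

Run:
```python
from h import *
s=observe();mw=cams.camera_model("wrist");w=cams.snapshot("wrist");cv2.imwrite("pics/w1.png",w[:,:,::-1])
print(s["clock"],np.round(s["ee_pos"],4),np.round(s["tcp_rot"],3).tolist(),s["wrist_force"])
im=w[:,:,::-1].copy();hsv=cv2.cvtColor(im,cv2.COLOR_BGR2HSV)
m=((hsv[...,1]<70)&(hsv[...,2]>110)).astype(np.uint8)
for c in cv2.findContours(m,0,2)[0]:
    if cv2.contourArea(c)>300: print(cv2.boundingRect(c),cv2.contourArea(c))
np.savez("w1.npz",K=mw["K"],T=mw["world_to_cam"])
```

```text
1.4 [ 0.5196 -0.4004  0.2309] [[0.996, -0.094, -0.001], [-0.094, -0.996, 0.001], [-0.001, -0.0, -1.0]] [ 0.22101131  0.13130122 -0.2496047 ]
(341, 376, 58, 25) 882.0
(215, 163, 56, 21) 980.0
(212, 130, 131, 145) 9564.5
(580, 43, 60, 276) 10524.0
(191, 0, 96, 34) 1785.0
```

View pics/w1.png

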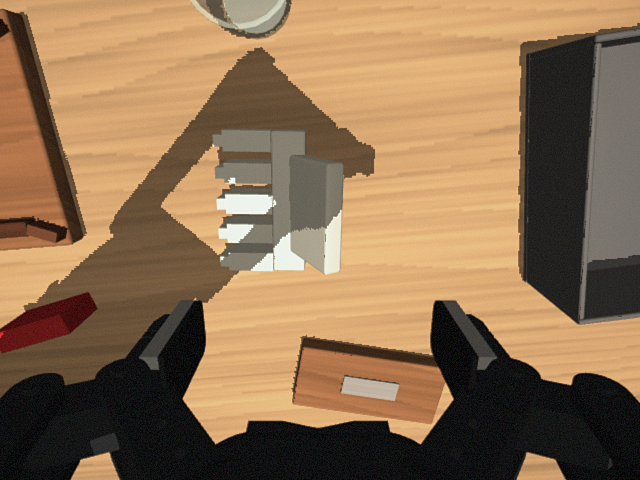

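The wrist view shows the pusher squarely aligned: fins left with tips at column ~217, block front edge at column ~272 (rows 130 to 271), board top at column ~342. I'll work out its pose from that.

Run:
```python
from h import *
d=np.load("w1.npz");m=dict(K=d["K"],world_to_cam=d["T"])
a=ray("",[(272.5,130),(274,271),(305,131),(305,271),(217,203)],.03,m);print(np.round(a,4).tolist())
y=(a[0]-a[1]);print("w",np.linalg.norm(y),"xdir deg",np.degrees(np.arctan2(y[0],-y[1]))-0, np.linalg.norm(a[2]-a[0]))
o=(a[0]+a[1])/2;ax=np.array([-y[1],y[0],0])/np.linalg.norm(y);ax=ax*np.sign(ax[1]);print("o",o,"ax",ax,"handle",o-.04*ax, "tip check",(a[4]-o)@ax)
b=ray("",[(341,165),(341,272),(327,272)],.083,m);print("boardtop",np.round(b,4).tolist(),((b-o)@ax))
s=observe();print("handle in tool",s["tcp_rot"].T@(o-.04*ax-s["ee_pos"]))
```

```text
[[0.5832, -0.3661, 0.03], [0.4531, -0.3507, 0.03], [0.5798, -0.3939, 0.03], [0.4503, -0.3803, 0.03], [0.5242, -0.3077, 0.03]]
w 0.13107188066558928 xdir deg 83.24631263956498 0.027935278855808664
o [ 0.5181582  -0.35843283  0.03      ] ax [0.11760131 0.99306089 0.        ] handle [ 0.51345415 -0.39815527  0.03      ] tip check 0.0511223694889956
boardtop [[0.5552, -0.42, 0.083], [0.469, -0.4134, 0.083], [0.47, -0.4021, 0.083]] [-0.0567975  -0.06036889 -0.04899929]
handle in tool [-0.01146948  0.00234752  0.20081521]
```

Emit:
{"name": "play_rows", "arguments": {
  "steps": [
    [1,-0.6,0.35,3,0.017],
    [1,-0.55,0.3,3,0],
    [1,0,0,3.5,0],
    [1,0,0,3.5,0],
    [1,0,0,3,0]
  ],
  "force": 25
}}

```text
clock: 1.87
ee_pos: [0.5053, -0.406, 0.0686]
tcp_rot: [[0.994, -0.111, -0.001], [-0.111, -0.994, 0.002], [-0.001, -0.001, -1.0]]
wrist_force: [0.1, 1.3, 0.5]
grip_width: 0.0856
gripper_force: 0.0
```

Emit:
{"name": "play_rows", "arguments": {
  "steps": [
    [1,0,0,1.3,0],
    [1,0,0,1,0],
    [0.5,0,0,0,0],
    [0.2,0,0,0,0],
    [0.1,0,0,0,0]
  ]
}}

```text
clock: 2.28
ee_pos: [0.5074, -0.4081, 0.0506]
tcp_rot: [[0.994, -0.111, 0.002], [-0.111, -0.994, -0.003], [0.003, 0.003, -1.0]]
wrist_force: [0.5, -0.6, 0.1]
grip_width: 0.0515
gripper_force: 0.0
```

Run:
```python
from h import *
w=cams.snapshot("wrist");s=cams.snapshot("scene")
a=cv2.resize(s[150:230,210:350],(560,320),interpolation=cv2.INTER_CUBIC)
b=cv2.resize(w,(400,300));o=np.zeros((600,560,3),np.uint8);o[:320]=a;o[320:,:373]=cv2.resize(w,(373,280))
cv2.imwrite("pics/g1.png",o[:,:,::-1]);st=observe();print(st["clock"],st["ee_pos"],st["grip_width"],st["gripper_force"],st["wrist_force"])
```

```text
2.3833 [ 0.50732479 -0.40794175  0.05061067] 0.047163442282785746 0.0 [ 0.00551118 -0.35501863  0.30760932]
```

View pics/g1.png

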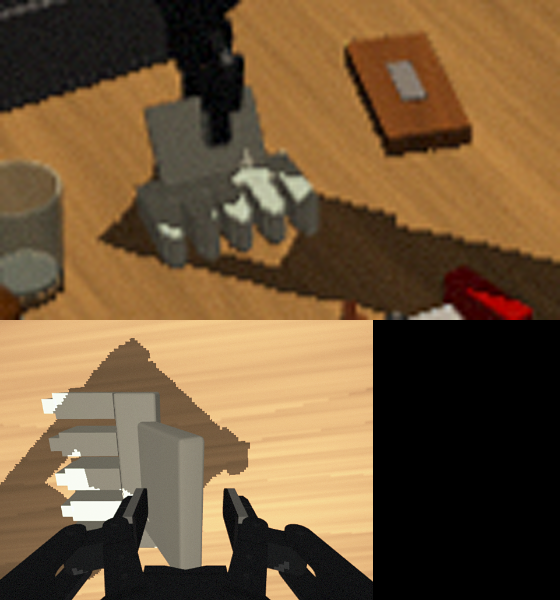

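The fingers straddle the board: front pad at crop (132,510) is nearly touching, and the rear pad at (235,510) still has a gap. I'll re-centre by 5–6 mm, then close while raising so the board turns flush to the upright pads.

Emit:
{"name": "play_rows", "arguments": {
  "steps": [
    [0.1,0.5,-0.6,0,0],
    [0.0,0,0,0,0],
    [-0.15,0,-0.2,-0.2,0],
    [-0.25,0,-0.4,-0.5,0],
    [-0.35,0,-0.5,-0.6,0]
  ]
}}

```text
clock: 2.8
ee_pos: [0.5133, -0.3911, 0.0624]
tcp_rot: [[0.994, -0.111, 0.001], [-0.111, -0.994, -0.001], [0.001, 0.001, -1.0]]
wrist_force: [-1.4, -2.6, 5.4]
grip_width: 0.0283
gripper_force: 15.9
```

Emit:
{"name": "play_rows", "arguments": {
  "steps": [
    [-0.45,0,-0.5,-0.6,0],
    [-0.55,0,-0.5,-0.6,0],
    [-0.7,0,-0.5,-0.5,0],
    [-1,0,-0.3,-0.3,0],
    [-1,0,0,-0.2,0]
  ],
  "force": 40
}}

```text
clock: 3.22
ee_pos: [0.516, -0.3711, 0.0853]
tcp_rot: [[0.994, -0.111, 0.002], [-0.111, -0.994, 0.001], [0.001, -0.001, -1.0]]
wrist_force: [0.7, 2.7, 2.5]
grip_width: 0.019
gripper_force: 37.0
```

```bash
cat > look.py <<'E'
import sys
from h import *
f,x0,x1,y0,y1=sys.argv[1],*map(int,sys.argv[2:6])
st=observe();np.save("wT_%s.npy"%f,cams.camera_model("wrist")["world_to_cam"]);w=cams.snapshot("wrist");s=cams.snapshot("scene")
cv2.imwrite(f"pics/{f}_w.png",w[:,:,::-1]);cv2.imwrite(f"pics/{f}_s.png",s[:,:,::-1])
o=np.zeros((600,800,3),np.uint8);o[:300,:400]=cv2.resize(w,(400,300))
a=s[y0:y1,x0:x1];k=min(400/a.shape[1],600/a.shape[0]);a=cv2.resize(a,None,fx=k,fy=k,interpolation=cv2.INTER_CUBIC);o[:a.shape[0],400:400+a.shape[1]]=a[:600,:400]
t=cams.snapshot("top");cv2.imwrite(f"pics/{f}_t.png",t[:,:,::-1]);o[300:,:400]=cv2.resize(t[150:300,240:440],(400,300),interpolation=cv2.INTER_CUBIC)
cv2.imwrite(f"pics/{f}.png",o[:,:,::-1])
print(round(st["clock"],2),np.round(st["ee_pos"],4),np.round(st["tcp_rot"],3).tolist(),round(st["grip_width"],4),st["gripper_force"],np.round(st["wrist_force"],1),np.round(st["ft_torque"],2))
E
python3 look.py g2 200 350 140 260
```

```text
3.22 [ 0.516  -0.3711  0.0853] [[0.994, -0.111, 0.002], [-0.111, -0.994, 0.001], [0.001, -0.001, -1.0]] 0.019 36.96039938600734 [0.7 2.7 2.5] [ 1.02 -0.21 -0.02]
```

View pics/g2.png

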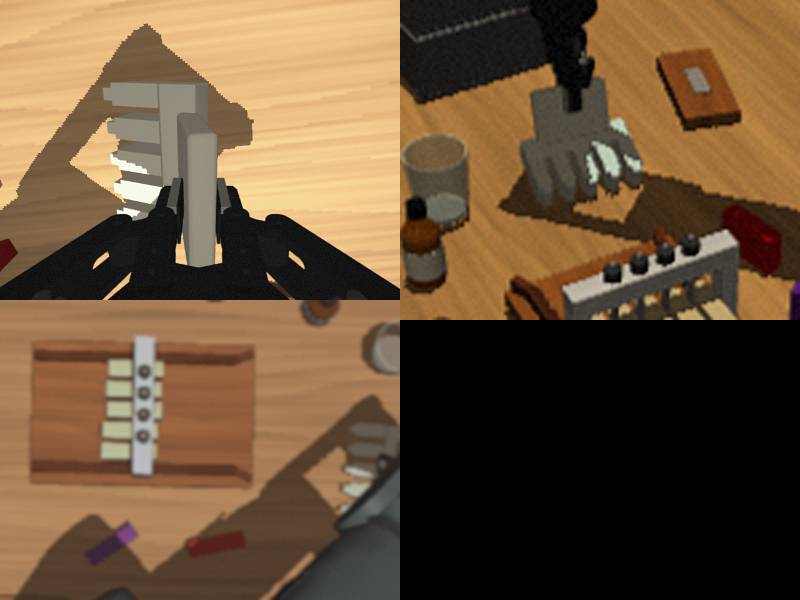

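The grip is working: the board now stands upright between the pads (wrist crop (200,190)) and the pusher is pitched nose-down with its fin tips on the table. Firm up and lift.

Emit:
{"name": "play_rows", "arguments": {
  "steps": [
    [-1,0,0,-0.3,0],
    [-1,0,0,-0.5,0],
    [-1,0,0,-1,0],
    [-1,0,0,-1.5,0],
    [-1,0,0,-2,0]
  ],
  "force": 80
}}

```text
clock: 3.78
ee_pos: [0.5137, -0.3715, 0.1347]
tcp_rot: [[0.994, -0.111, -0.004], [-0.111, -0.994, 0.002], [-0.004, -0.002, -1.0]]
wrist_force: [0.6, -1.0, -2.9]
grip_width: 0.0147
gripper_force: 78.8
```

Emit:
{"name": "play_rows", "arguments": {
  "steps": [
    [-1,0,0,-2,0],
    [-1,0,0,-2,0],
    [-1,0,0,-1.5,0],
    [-1,0,0,-0.5,0],
    [-1,0,0,0,0]
  ]
}}

```text
clock: 4.2
ee_pos: [0.5154, -0.3732, 0.1977]
tcp_rot: [[0.994, -0.111, 0.001], [-0.111, -0.994, -0.002], [0.002, 0.002, -1.0]]
wrist_force: [-0.5, -0.8, -2.1]
grip_width: 0.0146
gripper_force: 78.8
```

```bash
python3 look.py g3 200 350 120 260
```

```text
4.2 [ 0.5154 -0.3732  0.1977] [[0.994, -0.111, 0.001], [-0.111, -0.994, -0.002], [0.002, 0.002, -1.0]] 0.0146 78.8151741027832 [-0.5 -0.8 -2.1] [-0.07 -0.04  0.03]
```

View pics/g3.png

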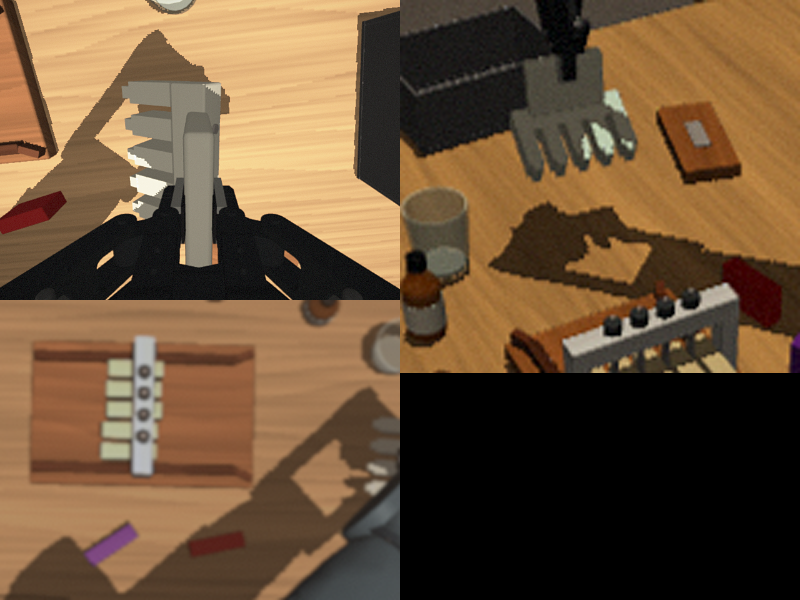

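The pusher is held firmly about 60 mm clear of the table, with the board flush in the pads. Next I measure the cutter's pose from the top image (bed, beam, bars) and pusher points from the wrist image.

Run:
```python
from h import *
im=cv2.imread("pics/g3_t.png");hsv=cv2.cvtColor(im,cv2.COLOR_BGR2HSV).astype(int)
# beam
m=((hsv[...,1]<60)&(hsv[...,2]>120)).astype(np.uint8);M=np.zeros_like(m);M[160:245,300:325]=m[160:245,300:325]
M=cv2.morphologyEx(M,cv2.MORPH_CLOSE,np.ones((7,7)))
c=max(cv2.findContours(M,0,1)[0],key=cv2.contourArea);r=cv2.minAreaRect(c);b=ray("top",cv2.boxPoints(r),.138);print("beam",r,np.round(b.mean(0),4),np.round(b,4).tolist())
# cream
m=((hsv[...,0]>18)&(hsv[...,0]<40)&(hsv[...,2]>150)&(hsv[...,1]<120)).astype(np.uint8);M=np.zeros_like(m);M[170:240,285:330]=m[170:240,285:330]
n,l,st,ce=cv2.connectedComponentsWithStats(M)
for i in range(1,n):
    if st[i,4]>15: print("bar",st[i].tolist(),np.round(ce[i],1),np.round(ray("top",ce[i],.078)[0],4))
# bed mask: redder/darker than the table
rat=im[...,2].astype(float)/(im[...,0]+1);g=im.astype(int)
print([ (x,im[207,x].tolist()) for x in (250,253,254,255,256,257,258,262,364,365,366,367,368,369,370)])
print([ (y,im[y,275].tolist()) for y in (168,170,171,172,173,174,176,180,182,234,236,238,240,241,242,243,244,246)])
```

```text
beam ((310.0, 202.5), (69.0, 20.0), 90.0) [ 0.5963 -0.0117  0.138 ] [[0.686, 0.0155, 0.138], [0.6868, -0.0367, 0.138], [0.5065, -0.0386, 0.138], [0.5059, 0.0131, 0.138]]
bar [294, 180, 12, 8, 91] [299.6 183.5] [0.6539 0.0165 0.078 ]
bar [315, 180, 7, 9, 40] [318. 184.] [ 0.6534 -0.0333  0.078 ]
bar [293, 190, 13, 8, 90] [298.8 193.9] [0.6257 0.0181 0.078 ]
bar [315, 190, 6, 29, 102] [317.2 204.1] [ 0.5985 -0.0318  0.078 ]
bar [294, 201, 12, 7, 83] [299.4 204. ] [0.5982 0.0161 0.078 ]
bar [291, 211, 16, 8, 118] [298.5 214.4] [0.57   0.0182 0.078 ]
bar [291, 221, 14, 8, 101] [297.1 224.8] [0.542  0.0215 0.078 ]
bar [315, 222, 3, 7, 21] [316. 225.] [ 0.5421 -0.0292  0.078 ]
[(250, [87, 125, 168]), (253, [86, 123, 166]), (254, [81, 117, 158]), (255, [70, 102, 144]), (256, [60, 91, 138]), (257, [56, 87, 139]), (258, [58, 90, 142]), (262, [58, 90, 142]), (364, [58, 90, 142]), (365, [59, 91, 141]), (366, [66, 97, 141]), (367, [76, 111, 151]), (368, [86, 123, 165]), (369, [89, 127, 170]), (370, [89, 128, 171])]
[(168, [83, 120, 161]), (170, [65, 97, 138]), (171, [61, 93, 144]), (172, [64, 99, 157]), (173, [66, 103, 162]), (174, [61, 95, 152]), (176, [38, 57, 94]), (180, [42, 64, 102]), (182, [64, 98, 156]), (234, [38, 56, 94]), (236, [52, 79, 126]), (238, [60, 93, 144]), (240, [59, 92, 144]), (241, [60, 90, 136]), (242, [72, 105, 146]), (243, [86, 124, 166]), (244, [92, 132, 177]), (246, [91, 130, 175])]
```

Emit:
{"name": "play_rows", "arguments": {
  "steps": [
    [-1,0,0,0,-0.06],
    [-1,0,0,0,-0.057],
    [-1,0.9,-1.5,0,0],
    [-1,0.9,-2.5,0,0],
    [-1,0.9,-2.5,0,0]
  ]
}}

```text
clock: 4.77
ee_pos: [0.5409, -0.3068, 0.1942]
tcp_rot: [[1.0, 0.004, -0.002], [0.004, -1.0, 0.002], [-0.002, -0.002, -1.0]]
wrist_force: [0.1, 0.1, -2.9]
grip_width: 0.0146
gripper_force: 78.7
```

Emit:
{"name": "play_rows", "arguments": {
  "steps": [
    [-1,0.9,-2.5,0,0],
    [-1,0.9,-2.5,0,0],
    [-1,0.9,-2.5,0,0],
    [-1,0.9,-2.5,0,0],
    [-1,0.9,-2.5,0,0]
  ]
}}

```text
clock: 5.18
ee_pos: [0.5854, -0.1805, 0.1944]
tcp_rot: [[1.0, 0.006, -0.003], [0.006, -1.0, 0.001], [-0.003, -0.001, -1.0]]
wrist_force: [-0.2, -0.3, -1.8]
grip_width: 0.0147
gripper_force: 78.7
```

Emit:
{"name": "play_rows", "arguments": {
  "steps": [
    [-1,0.9,-2.5,0,0],
    [-1,0,-2.0,1,0],
    [-1,0,0,1.5,0],
    [-1,0,0,0.5,0],
    [-1,0,0,0,0]
  ]
}}

```text
clock: 5.6
ee_pos: [0.5928, -0.1362, 0.1631]
tcp_rot: [[1.0, 0.006, -0.005], [0.006, -1.0, 0.002], [-0.005, -0.002, -1.0]]
wrist_force: [-1.0, 0.2, -3.1]
grip_width: 0.015
gripper_force: 78.9
```

Run:
```python
from h import *
s=observe();mw=cams.camera_model("wrist");w=cams.snapshot("wrist");cv2.imwrite("pics/p1.png",w[:,:,::-1]);np.savez("p1.npz",K=mw["K"],T=mw["world_to_cam"],R=s["tcp_rot"],p=s["ee_pos"])
print(s["clock"],np.round(s["ee_pos"],4),np.round(s["tcp_rot"],3).tolist(),s["grip_width"],np.round(s["wrist_force"],1))
```

```text
5.6 [ 0.5928 -0.1362  0.1631] [[1.0, 0.006, -0.005], [0.006, -1.0, 0.002], [-0.005, -0.002, -1.0]] 0.014963809182077103 [-1.   0.2 -3.1]
```

View pics/p1.png

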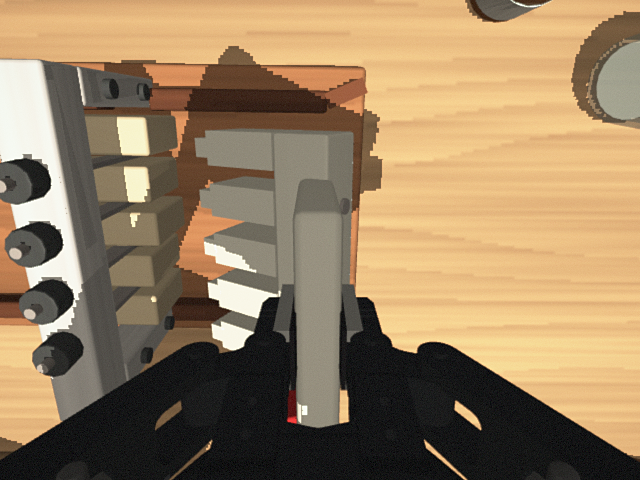

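The wrist view shows the pusher held over the infeed bed: block front-right top corner at (273,131), fin-1 tip at about (196,137), with bars 1–5 behind the gate on the left (bar 1 rows ~117–153, rear ends at columns ~175). The fins sit a bit low in the picture relative to the lanes, so I'll compute the offset.

Run:
```python
from h import *
from scipy.optimize import least_squares
d=np.load("p1.npz");m=dict(K=d["K"],world_to_cam=d["T"]);R,p=d["R"],d["p"]
im=cv2.imread("pics/p1.png");g=cv2.cvtColor(im,cv2.COLOR_BGR2GRAY)
pts=cv2.cornerSubPix(g.astype(np.float32),np.float32([[273,131],[196,137]]).reshape(-1,1,2),(4,4),(-1,-1),(3,30,.01))[:,0];print(pts)
obj=np.array([[0,-65,30],[50,-61,30]])/1e3
def w(o,u):
    dx,s,a=u;q=o-np.array([-.04,0,.057])
    X=np.array([[0,-np.cos(a),np.sin(a)],[-1,0,0],[0,-np.sin(a),-np.cos(a)]])  # pusher axes in tool
    return (q@X+[dx,0,s])@R.T+p
f=lambda u:np.r_[(proj(m,w(obj,u))-[[273,131],[196,137]]).ravel(),(u[2]-np.pi/6)*200]
r=least_squares(f,[0,.019,.52]);u=r.x;print("dx,s,pitch",u,r.fun,"origin",w(np.zeros((1,3)),u),"tip z",w(np.array([[.05,0,0]]),u))
print("pred corners",np.round(proj(m,w(np.array([[-.03,-.065,.03],[-.048,-.045,.087],[-.062,-.045,.079],[.05,.061,.03],[.05,.051,.03]]),u)),1).tolist())
for c in (110,140,160): print(c,[int(v) for v in g[100:345:3,c]])
e=ray("",[(170,117),(170,153),(140,161),(140,200),(172,117),(175,260)],.078,m);print("bar edges",np.round(e,4).tolist())
# expected bars for cutter at (.597,-.015) yaw 90
P=[[.597-y,-.021-.02,z] for y in(-.067,-.045,-.039,-.017,.045,.067) for z in(.078,)];print(np.round(proj(m,P),1).tolist())
# fence inner top edges (z .043) and bed end
print("bed end corner z28",np.round(ray("",[(365,68),(365,100)],.028,m),4).tolist(), "fence top inner", np.round(ray("",[(250,89)],.043,m),4).tolist())
```

```text
[[273.      131.     ]
 [194.01501 137.50697]]
dx,s,pitch [ 0.00211386 -0.00463498  0.52318139] [ 0.56191677  0.197646   -0.24297445 -0.22572379 -0.0834775 ] origin [[ 0.59456889 -0.12990259  0.09836159]] tip z [[ 0.59416094 -0.08654218  0.07346764]]
pred corners [[331.8, 133.0], [293.5, 214.8], [349.1, 214.9], [214.3, 341.3], [213.0, 326.9]]
110 [91, 91, 92, 37, 76, 90, 121, 125, 126, 127, 122, 121, 125, 126, 124, 123, 125, 124, 99, 72, 58, 58, 109, 124, 124, 127, 124, 123, 124, 123, 126, 124, 123, 123, 72, 75, 74, 58, 50, 127, 127, 128, 126, 125, 123, 124, 123, 123, 114, 79, 74, 66, 73, 70, 58, 52, 126, 123, 122, 109, 91, 82, 77, 79, 80, 82, 76, 81, 74, 79, 76, 80, 79, 80, 77, 83, 78, 84, 79, 78, 80, 77]
140 [68, 91, 95, 69, 66, 87, 224, 241, 241, 240, 240, 241, 241, 240, 240, 241, 241, 242, 223, 84, 87, 95, 124, 238, 242, 241, 242, 241, 241, 241, 242, 242, 241, 243, 146, 90, 95, 92, 149, 126, 128, 124, 126, 130, 123, 125, 125, 127, 122, 92, 90, 91, 116, 127, 127, 125, 128, 126, 124, 125, 127, 124, 103, 93, 91, 101, 125, 128, 124, 125, 121, 123, 123, 126, 125, 96, 90, 95, 98, 97, 97, 86]
160 [95, 91, 93, 73, 70, 81, 82, 81, 84, 80, 81, 86, 83, 82, 87, 82, 84, 89, 71, 90, 91, 84, 87, 83, 87, 73, 75, 76, 76, 78, 72, 78, 74, 91, 86, 91, 94, 84, 74, 75, 75, 75, 75, 77, 76, 78, 77, 78, 79, 86, 78, 75, 71, 77, 80, 77, 74, 76, 77, 73, 87, 89, 94, 89, 84, 82, 76, 77, 77, 72, 78, 75, 76, 73, 80, 81, 83, 80, 79, 78, 77, 102]
bar edges [[0.6645, -0.0511, 0.078], [0.6445, -0.0489, 0.078], [0.6398, -0.0309, 0.078], [0.6165, -0.0278, 0.078], [0.6645, -0.0522, 0.078], [0.5778, -0.0449, 0.078]]
[[152.2, 117.9], [156.8, 157.2], [158.0, 167.6], [162.3, 204.1], [173.2, 296.8], [176.7, 326.5]]
bed end corner z28 [[0.6954, -0.1656, 0.028], [0.6753, -0.1664, 0.028]] fence top inner [[0.6812, -0.0912, 0.043]]
```

Run:
```python
from h import *
d=np.load("p1.npz");m=dict(K=d["K"],world_to_cam=d["T"])
g=cv2.GaussianBlur(cv2.cvtColor(cv2.imread("pics/p1.png"),cv2.COLOR_BGR2GRAY),(3,3),0).astype(float)
def edge(cols,r0,r1,sgn,z):
    q=[];
    for c in cols:
        dd=np.diff(g[r0:r1,c])*sgn;i=int(dd.argmax());q.append((c,r0+i+.5))
    q=np.array(q);l=np.polyfit(q[:,0],q[:,1],1);res=q[:,1]-np.polyval(l,q[:,0]);k=abs(res)<1.5
    l=np.polyfit(q[k,0],q[k,1],1);e=np.array([[cols[0],np.polyval(l,cols[0])],[cols[-1],np.polyval(l,cols[-1])]])
    P=ray("",e,z,m);v=P[0]-P[1];return k.sum(),np.round(e,1).tolist(),np.round(P,4).tolist(),"deg",round(float(np.degrees(np.arctan2(v[1],v[0]))),2)
print("bed top edge",edge(range(260,355),58,78,-1,.028))
print("bar1 hi",edge(range(120,147),110,124,1,.078));print("bar1 lo",edge(range(120,147),148,160,-1,.078))
print("bar2 hi",edge(range(126,147),160,173,1,.078));print("bar2 lo",edge(range(126,147),196,207,-1,.078))
print("bar3 lo",edge(range(110,160),238,250,-1,.078));print("bar4 lo",edge(range(125,160),280,292,-1,.078));print("bar5 lo",edge(range(130,165),318,330,-1,.078))
```

```text
bed top edge (np.int64(95), [[260.0, 64.2], [354.0, 65.2]], [[0.6974, -0.096, 0.028], [0.6971, -0.1582, 0.028]], 'deg', 89.78)
bar1 hi (np.int64(27), [[120.0, 116.2], [146.0, 117.2]], [[0.6648, -0.0229, 0.078], [0.6644, -0.0375, 0.078]], 'deg', 88.36)
bar1 lo (np.int64(27), [[120.0, 153.9], [146.0, 156.0]], [[0.6438, -0.0198, 0.078], [0.6427, -0.0348, 0.078]], 'deg', 85.91)
bar2 hi (np.int64(21), [[126.0, 166.4], [146.0, 166.7]], [[0.6366, -0.0223, 0.078], [0.6365, -0.034, 0.078]], 'deg', 89.62)
bar2 lo (np.int64(20), [[126.0, 201.3], [146.0, 201.6]], [[0.6156, -0.0193, 0.078], [0.6155, -0.0313, 0.078]], 'deg', 89.63)
bar3 lo (np.int64(49), [[110.0, 245.3], [159.0, 244.5]], [[0.5874, -0.0053, 0.078], [0.5881, -0.036, 0.078]], 'deg', 91.32)
bar4 lo (np.int64(32), [[125.0, 285.5], [159.0, 286.3]], [[0.5599, -0.0107, 0.078], [0.5595, -0.0326, 0.078]], 'deg', 88.95)
bar5 lo (np.int64(32), [[130.0, 323.4], [164.0, 324.0]], [[0.5321, -0.01, 0.078], [0.5318, -0.0327, 0.078]], 'deg', 89.4)
```

Lane centre is at x≈0.598, and the pusher origin is at x≈0.5946 with tips at y≈-0.087 and z≈0.073. I shift +3.4 mm, go forward 1 cm and lower the tips to the bed.

Emit:
{"name": "play_rows", "arguments": {
  "steps": [
    [-1,0.35,-0.5,1,0],
    [-1,0,-0.5,1,0],
    [-1,0,0,1,0],
    [-1,0,0,0.5,0],
    [-1,0,0,0,0]
  ]
}}

```text
clock: 6.07
ee_pos: [0.5968, -0.1267, 0.129]
tcp_rot: [[1.0, 0.006, -0.003], [0.006, -1.0, 0.001], [-0.003, -0.001, -1.0]]
wrist_force: [-0.8, 0.4, -2.1]
grip_width: 0.0146
gripper_force: 78.9
```

Emit:
{"name": "play_rows", "arguments": {
  "steps": [
    [-1,0,0,0.3,0],
    [-1,0,0,0.2,0],
    [-1,0,0,0.2,0],
    [-1,0,0,0.1,0],
    [-1,0,0,0,0]
  ]
}}

```text
clock: 6.48
ee_pos: [0.5986, -0.1274, 0.124]
tcp_rot: [[1.0, 0.006, 0.001], [0.006, -1.0, -0.001], [0.001, 0.001, -1.0]]
wrist_force: [-0.7, -1.0, -1.5]
grip_width: 0.0148
gripper_force: 79.3
```

Emit:
{"name": "play_rows", "arguments": {
  "steps": [
    [-1,-0.1,0,0.2,0],
    [-1,0,0,0.2,0],
    [-1,0,0,0.1,0],
    [-1,0,0,0.1,0],
    [-1,0,0,0,0]
  ]
}}

```text
clock: 6.9
ee_pos: [0.5992, -0.1287, 0.1229]
tcp_rot: [[1.0, 0.006, 0.005], [0.006, -1.0, -0.003], [0.005, 0.003, -1.0]]
wrist_force: [-8.4, -2.0, 26.6]
grip_width: 0.0147
gripper_force: 84.5
```

```bash
cat > lat.py <<'E'
from h import *
import sys
s=observe();m=cams.camera_model("wrist");w=cams.snapshot("wrist");cv2.imwrite("pics/p2.png",w[:,:,::-1])
R,p=np.array(s["tcp_rot"]),np.array(s["ee_pos"])
print(s["clock"],np.round(p,4),np.round(R[:,2],4),s["grip_width"],np.round(s["wrist_force"],1))
g=cv2.GaussianBlur(cv2.cvtColor(w,cv2.COLOR_RGB2GRAY),(3,3),0).astype(float)
def pw(o,dx,sg=-.0046,a=np.pi/6):
    X=np.array([[0,-np.cos(a),np.sin(a)],[-1,0,0],[0,-np.sin(a),-np.cos(a)]])
    return ((np.array(o)-[-.04,0,.057])@X+[dx,0,sg])@R.T+p
A,B=proj(m,pw([[0,-.065,.03],[.04,-.065,.03]],.002));print("pred edge",A,B,"origin",pw([[0,0,0]],.002),"tip",pw([[.05,0,0]],.002))
q=[]
for c in range(int(B[0])+6,int(A[0])-4):
    r=A[1]+(B[1]-A[1])*(c-A[0])/(B[0]-A[0]);r0=int(r)-12;dd=abs(np.diff(g[r0:r0+24,c]));q.append((c,r0+dd.argmax()+.5))
q=np.array(q);print("obs fin edge minus pred, px",np.round(np.median(q[:,1]-(A[1]+(B[1]-A[1])*(q[:,0]-A[0])/(B[0]-A[0]))),2),"mm/px",np.round(1e3/np.linalg.norm(proj(m,pw([[0,-.065,.03]],.003))-A),3)[()]/1)
# bars at z .078, column at world y -.035
for y,lo in((-.067,1),(-.045,-1),(-.039,1),(-.017,-1),(.011,-1),(.039,-1),(.067,-1)):
    r=[]
    for yy in np.arange(-.042,-.030,.001):
        u=proj(m,[[.598-y,yy,.078]])[0];c,r0=int(round(u[0])),int(u[1])-9
        if r0<0 or not 0<=c<640: continue
        dd=np.diff(g[r0:r0+18,c])*lo;r.append(ray("",[(c,r0+dd.argmax()+.5)],.078,m)[0,0]+y)
    if r: print("bar edge",y,"-> centre x",round(float(np.median(r)),4),round(float(np.std(r)),4))
E
python3 lat.py
```

```text
6.9 [ 0.5992 -0.1287  0.1229] [ 0.005  -0.0029 -1.    ] 0.014722715654260378 [-8.4 -2.  26.6]
pred edge [273.61657338 131.45659248] [209.31032705 129.48696903] origin [[ 0.60151569 -0.12273138  0.05816706]] tip [[ 0.60139726 -0.07950428  0.03303932]]
obs fin edge minus pred, px -4.46 mm/px 440.765
bar edge -0.067 -> centre x 0.5977 0.0012
bar edge -0.045 -> centre x 0.5984 0.0022
bar edge -0.039 -> centre x 0.5975 0.0022
bar edge -0.017 -> centre x 0.5972 0.0024
bar edge 0.011 -> centre x 0.5986 0.0017
bar edge 0.039 -> centre x 0.5989 0.0031
bar edge 0.067 -> centre x 0.6012 0.0027
```

Emit:
{"name": "play_rows", "arguments": {
  "steps": [
    [-1,0,0,-0.5,0],
    [-1,-0.2,0,-0.2,0],
    [-1,-0.2,0,0,0],
    [-1,0,0,0,0],
    [-1,0,0,0,0]
  ]
}}

```text
clock: 7.37
ee_pos: [0.5928, -0.127, 0.1239]
tcp_rot: [[1.0, 0.006, -0.001], [0.006, -1.0, 0.0], [-0.001, -0.0, -1.0]]
wrist_force: [-1.3, -0.4, 1.6]
grip_width: 0.0145
gripper_force: 79.3
```

```bash
python3 lat.py
```

```text
7.3667 [ 0.5928 -0.127   0.1239] [-7.e-04  1.e-04 -1.e+00] 0.014517942285069925 [-1.3 -0.4  1.6]
pred edge [273.61300424 131.49105399] [209.30842423 129.51735444] origin [[ 0.59469057 -0.12086929  0.0591641 ]] tip [[ 0.59442104 -0.07756532  0.03417022]]
obs fin edge minus pred, px 0.56 mm/px 440.79
bar edge -0.067 -> centre x 0.5978 0.0006
bar edge -0.045 -> centre x 0.5984 0.0016
bar edge -0.039 -> centre x 0.5975 0.002
bar edge -0.017 -> centre x 0.5986 0.0028
bar edge 0.011 -> centre x 0.5987 0.0016
bar edge 0.039 -> centre x 0.5989 0.003
bar edge 0.067 -> centre x 0.5993 0.0028
```

Emit:
{"name": "play_rows", "arguments": {
  "steps": [
    [-1,0.25,0,0,0],
    [-1,0,0,0.2,0],
    [-1,0,0,0.2,0],
    [-1,0,0,0,0],
    [-1,0,0,0,0]
  ]
}}

```text
clock: 7.83
ee_pos: [0.5962, -0.1278, 0.1232]
tcp_rot: [[1.0, 0.006, 0.001], [0.006, -1.0, -0.001], [0.001, 0.001, -1.0]]
wrist_force: [-8.8, -1.4, 18.8]
grip_width: 0.0149
gripper_force: 82.6
```

```bash
python3 lat.py | head -4
```

```text
7.8333 [ 0.5962 -0.1278  0.1232] [ 8.0e-04 -1.2e-03 -1.0e+00] 0.01490089139403409 [-8.8 -1.4 18.8]
pred edge [273.64968651 131.47158274] [209.33307914 129.49614145] origin [[ 0.59826411 -0.12176331  0.05843162]] tip [[ 0.59802768 -0.07849214  0.03338067]]
obs fin edge minus pred, px -10.83 mm/px 440.71
bar edge -0.067 -> centre x 0.5977 0.0013
```

The tips are on the bed (19 N) and centred at x≈0.598. Now I lay it down: open gradually while moving back and down.

Emit:
{"name": "play_rows", "arguments": {
  "steps": [
    [-0.58,0,0.3,-0.1,0],
    [-0.54,0,0.5,0.3,0],
    [-0.48,0,0.5,0.35,0],
    [-0.42,0,0.5,0.4,0],
    [-0.36,0,0.5,0.45,0]
  ],
  "force": 20
}}

```text
clock: 8.3
ee_pos: [0.5957, -0.1507, 0.1053]
tcp_rot: [[1.0, 0.006, -0.0], [0.006, -1.0, 0.0], [-0.0, -0.0, -1.0]]
wrist_force: [1.2, -2.0, 1.2]
grip_width: 0.0272
gripper_force: 0.8
```

Emit:
{"name": "play_rows", "arguments": {
  "steps": [
    [-0.3,0,0.45,0.45,0],
    [-0.22,0,0.4,0.45,0],
    [-0.14,0,0.4,0.5,0],
    [-0.06,0,0.4,0.5,0],
    [0.02,0,0.2,0.3,0]
  ]
}}

```text
clock: 8.72
ee_pos: [0.5954, -0.1688, 0.0832]
tcp_rot: [[1.0, 0.005, -0.001], [0.005, -1.0, 0.001], [-0.001, -0.001, -1.0]]
wrist_force: [-0.3, -0.2, -0.5]
grip_width: 0.0434
gripper_force: 0.0
```

```bash
python3 look.py l1 220 360 190 310
```

```text
8.72 [ 0.5954 -0.1688  0.0832] [[1.0, 0.005, -0.001], [0.005, -1.0, 0.001], [-0.001, -0.001, -1.0]] 0.0434 0.0 [-0.3 -0.2 -0.5] [-0.02 -0.    0.  ]
```

View pics/l1.png

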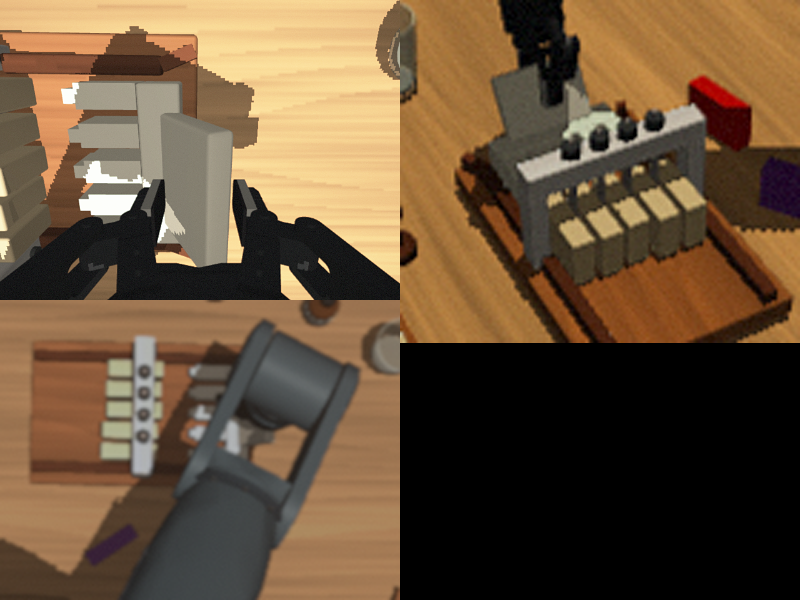

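It worked: the pusher lies flat on the bed between the fences (block front edge at wrist-crop (136,83), board at (200,190)), and the bars are untouched and upright. I'll check its lateral offset and yaw numerically, retreating upward first.

Emit:
{"name": "play_rows", "arguments": {
  "steps": [
    [0.4,0,0,-1,0],
    [0.7,0,0,-3,0],
    [0.7,0,0,-3.5,0],
    [0.7,0,2,-3,0],
    [0.7,0,2,0,0]
  ]
}}

```text
clock: 9.28
ee_pos: [0.6003, -0.2096, 0.199]
tcp_rot: [[1.0, 0.009, 0.012], [0.009, -1.0, -0.006], [0.012, 0.007, -1.0]]
wrist_force: [1.6, -0.7, 1.3]
grip_width: 0.0728
gripper_force: 0.0
```

Run:
```python
from h import *
s=observe();m=cams.camera_model("wrist");w=cams.snapshot("wrist");cv2.imwrite("pics/q1.png",w[:,:,::-1]);print(s["clock"],np.round(s["ee_pos"],4),np.round(s["tcp_rot"][:,1],4))
g=cv2.GaussianBlur(cv2.cvtColor(w,cv2.COLOR_RGB2GRAY),(3,3),0).astype(float)
# rectify the plane z=.058 (pusher tops) to 0.5 mm/px: rows = world x (0.69 down to 0.50), cols = world y (-0.02 .. -0.20)
def rect(z,x1=.69,x0=.50,y1=0.0,y0=-.20):
    gx,gy=np.meshgrid(np.arange(y1,y0,-.0005),np.arange(x1,x0,-.0005));P=np.c_[gy.ravel(),gx.ravel(),np.full(gx.size,z)]
    u=proj(m,P).astype(np.float32).reshape(gx.shape+(2,));return cv2.remap(w,u[...,0],u[...,1],cv2.INTER_LINEAR)
a=rect(.058);b=rect(.078)
cv2.imwrite("pics/rect.png",np.hstack([a,b])[:,:,::-1])
```

```text
9.2833 [ 0.6003 -0.2096  0.199 ] [ 0.0086 -0.9999  0.0066]
```

View pics/rect.png

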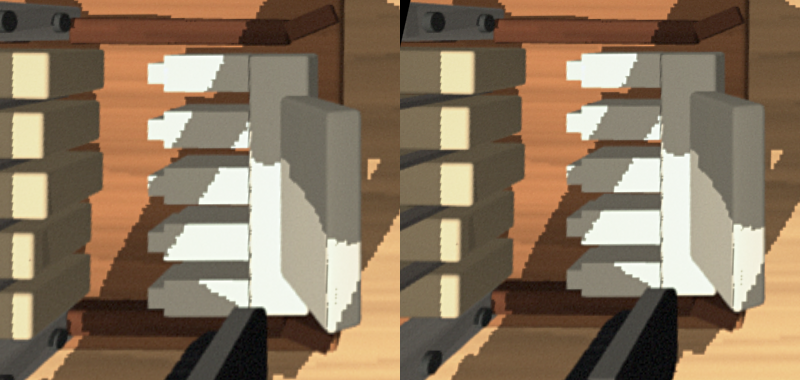

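In the rectified view the block front edge sits at a constant column 249 (y≈-0.1245, no yaw). Fin centres give x≈0.597, and the bar lanes also give ≈0.597, so it is aligned. I roll 90° so both fingertips can push squarely from behind.

Emit:
{"name": "play_rows", "arguments": {
  "steps": [
    [0.3,0,1,0,0.1215],
    [0.3,0,1,0,0.1215],
    [0.3,0,0,0,0.1215],
    [0.3,0,0,0,0.1215],
    [0.3,0,0,0,0.1215]
  ]
}}

```text
clock: 9.75
ee_pos: [0.5951, -0.2284, 0.1902]
tcp_rot: [[0.821, -0.571, 0.001], [-0.571, -0.821, -0.0], [0.001, -0.0, -1.0]]
wrist_force: [1.0, -0.3, 0.4]
grip_width: 0.0555
gripper_force: 0.0
```

Emit:
{"name": "play_rows", "arguments": {
  "steps": [
    [0.3,0,0,0,0.1215],
    [0.3,0,0,0,0.1215],
    [0.3,0,0,0,0.1215],
    [0.3,0,0,0,0.1215],
    [0.3,0,0,0,0.1215]
  ]
}}

```text
clock: 10.17
ee_pos: [0.5952, -0.2281, 0.1902]
tcp_rot: [[0.348, -0.937, 0.001], [-0.937, -0.348, -0.0], [0.0, -0.0, -1.0]]
wrist_force: [0.3, -0.3, 0.1]
grip_width: 0.0555
gripper_force: 0.0
```

Emit:
{"name": "play_rows", "arguments": {
  "steps": [
    [0.3,0,0,0,0.1215],
    [0.3,0,0,0,0.1215],
    [0.3,0,0,0,0.1215],
    [0.3,0,0,0,0],
    [0.3,0,0,0,0]
  ]
}}

```text
clock: 10.58
ee_pos: [0.5952, -0.2282, 0.19]
tcp_rot: [[0.001, -1.0, 0.001], [-1.0, -0.001, -0.0], [0.0, -0.001, -1.0]]
wrist_force: [0.7, 0.2, -0.3]
grip_width: 0.0556
gripper_force: 0.0
```

Emit:
{"name": "play_rows", "arguments": {
  "steps": [
    [0.3,0,-0.15,2.5,0],
    [0.3,0,0,2.5,0],
    [0.3,0,0,2.5,0],
    [0.3,0,0,2.2,0],
    [0.3,0,0,1,0]
  ]
}}

```text
clock: 11.0
ee_pos: [0.5948, -0.2273, 0.0791]
tcp_rot: [[0.001, -1.0, -0.004], [-1.0, -0.001, 0.003], [-0.003, 0.004, -1.0]]
wrist_force: [0.0, 0.9, -1.1]
grip_width: 0.0554
gripper_force: 0.0
```

Emit:
{"name": "play_rows", "arguments": {
  "steps": [
    [0.3,-1,0,0.3,0],
    [0.3,-1,0,0,0],
    [0.3,-0.6,0,0,0],
    [0.3,-0.5,0,0,0],
    [0.3,-0.5,0,0,0]
  ]
}}

```text
clock: 11.42
ee_pos: [0.5978, -0.1922, 0.0811]
tcp_rot: [[-0.002, -1.0, 0.003], [-1.0, 0.002, -0.002], [0.002, -0.003, -1.0]]
wrist_force: [-0.4, -1.2, -0.1]
grip_width: 0.0554
gripper_force: 0.7
```

Emit:
{"name": "play_rows", "arguments": {
  "steps": [
    [0.3,-0.5,0,0,0],
    [0.3,-0.5,0,0,0],
    [0.3,-0.5,0,0,0],
    [0.3,-0.5,0,0,0],
    [0.3,0,0,0,0]
  ]
}}

```text
clock: 11.83
ee_pos: [0.5967, -0.1714, 0.0793]
tcp_rot: [[-0.002, -1.0, -0.0], [-1.0, 0.002, 0.001], [-0.001, 0.0, -1.0]]
wrist_force: [-0.2, 0.5, 0.2]
grip_width: 0.0554
gripper_force: 0.1
```

```bash
cat > chk.py <<'E'
from h import *
import sys
s=observe();print(round(s["clock"],2),np.round(s["ee_pos"],4),np.round(s["wrist_force"],1))
t=cams.snapshot("top");c=cams.snapshot("scene");cv2.imwrite(f"pics/{sys.argv[1]}_s.png",c[:,:,::-1]);cv2.imwrite(f"pics/{sys.argv[1]}_t.png",t[:,:,::-1])
h=cv2.cvtColor(t,cv2.COLOR_RGB2HSV).astype(int);M=((h[...,0]>18)&(h[...,0]<40)&(h[...,2]>130)&(h[...,1]<120)).astype(np.uint8);M[:170]=0;M[242:]=0;M[:,:255]=0;M[:,307:]=0
n,l,st,ce=cv2.connectedComponentsWithStats(M)
for i in range(1,n):
    if st[i,4]>15: print("bar",st[i].tolist(),"front y",np.round(ray("top",[[st[i,0],ce[i,1]]],.078)[0,:2],3))
w=(h[...,1]<60)&(h[...,2]>90);w[:172]=0;w[240:]=0;w[:,:318]=0;w[:,375:]=0
ys,xs=np.nonzero(w)
if len(xs): print("white cols",xs.min(),xs.max(),len(xs))
E
python3 chk.py c1
```

```text
11.83 [ 0.5967 -0.1714  0.0793] [-0.2  0.5  0.2]
bar [294, 180, 12, 8, 94] front y [0.654 0.031]
bar [293, 190, 13, 8, 98] front y [0.626 0.034]
bar [293, 201, 14, 8, 101] front y [0.597 0.033]
bar [291, 211, 16, 8, 126] front y [0.57  0.038]
bar [290, 221, 15, 8, 115] front y [0.542 0.041]
white cols 318 374 1049
```

Emit:
{"name": "play_rows", "arguments": {
  "steps": [
    [0.3,-0.5,0,0,0],
    [0.3,-0.5,0,0,0],
    [0.3,-0.5,0,0,0],
    [0.3,-0.5,0,0,0],
    [0.3,-0.5,0,0,0]
  ]
}}

```text
clock: 12.35
ee_pos: [0.597, -0.1476, 0.0796]
tcp_rot: [[-0.003, -1.0, 0.001], [-1.0, 0.003, -0.001], [0.001, -0.001, -1.0]]
wrist_force: [-0.4, -4.4, 1.5]
grip_width: 0.0554
gripper_force: 2.1
```

Emit:
{"name": "play_rows", "arguments": {
  "steps": [
    [0.3,-0.5,0,0,0],
    [0.3,-0.5,0,0,0],
    [0.3,-0.5,0,0,0],
    [0.3,-0.5,0,0,0],
    [0.3,0,0,0,0]
  ]
}}

```text
clock: 12.77
ee_pos: [0.5967, -0.1261, 0.0792]
tcp_rot: [[-0.002, -1.0, -0.0], [-1.0, 0.002, 0.001], [-0.001, 0.0, -1.0]]
wrist_force: [1.1, -1.4, -0.8]
grip_width: 0.0551
gripper_force: 0.7
```

```bash
python3 chk.py c2
```

```text
12.77 [ 0.5967 -0.1261  0.0792] [ 1.1 -1.4 -0.8]
bar [281, 180, 25, 8, 197] front y [0.653 0.067]
bar [281, 190, 25, 8, 185] front y [0.625 0.066]
bar [281, 200, 26, 9, 191] front y [0.597 0.066]
bar [280, 211, 27, 8, 209] front y [0.569 0.068]
bar [280, 221, 25, 8, 186] front y [0.542 0.068]
white cols 318 374 952
```

All five bars advance in line with low force. About 35 mm remain.

Emit:
{"name": "play_rows", "arguments": {
  "steps": [
    [0.3,-0.5,0,0,0],
    [0.3,-0.5,0,0,0],
    [0.3,-0.5,0,0,0],
    [0.3,-0.5,0,0,0],
    [0.3,-0.4,0,0,0]
  ]
}}

```text
clock: 13.28
ee_pos: [0.5969, -0.1029, 0.0793]
tcp_rot: [[-0.003, -1.0, 0.0], [-1.0, 0.003, -0.0], [0.0, -0.0, -1.0]]
wrist_force: [-0.2, -3.4, 2.0]
grip_width: 0.0555
gripper_force: 2.1
```

Emit:
{"name": "play_rows", "arguments": {
  "steps": [
    [0.3,-0.3,0,0,0],
    [0.3,-0.2,0,0,0],
    [0.3,-0.2,0,0,0],
    [0.3,-0.2,0,0,0],
    [0.3,0,0,0,0]
  ]
}}

```text
clock: 13.7
ee_pos: [0.5969, -0.094, 0.0792]
tcp_rot: [[-0.003, -1.0, -0.0], [-1.0, 0.003, 0.0], [-0.0, 0.0, -1.0]]
wrist_force: [-0.1, -2.7, -0.6]
grip_width: 0.0555
gripper_force: 1.4
```

```bash
python3 chk.py c3
```

```text
13.7 [ 0.5969 -0.094   0.0792] [-0.1 -2.7 -0.6]
bar [269, 180, 30, 8, 215] front y [0.653 0.099]
bar [269, 190, 29, 8, 222] front y [0.625 0.098]
bar [269, 200, 29, 8, 213] front y [0.598 0.098]
bar [269, 211, 30, 8, 222] front y [0.569 0.097]
bar [268, 221, 28, 8, 215] front y [0.542 0.1  ]
white cols 318 374 660
```

Not at the stop yet (about 5 mm left). I go on gently until the force rises.

Emit:
{"name": "play_rows", "arguments": {
  "steps": [
    [0.3,-0.2,0,0,0],
    [0.3,-0.1,0,0,0],
    [0.3,-0.1,0,0,0],
    [0.3,0,0,0,0],
    [0.3,0,0,0,0]
  ]
}}

```text
clock: 14.22
ee_pos: [0.597, -0.0904, 0.0793]
tcp_rot: [[-0.003, -1.0, 0.0], [-1.0, 0.003, 0.0], [-0.0, -0.0, -1.0]]
wrist_force: [0.2, -3.2, 0.7]
grip_width: 0.056
gripper_force: 1.8
```

Emit:
{"name": "play_rows", "arguments": {
  "steps": [
    [0.3,-0.1,0,0,0],
    [0.3,-0.1,0,0,0],
    [0.3,-0.1,0,0,0],
    [0.3,0,0,0,0],
    [0.3,0,0,0,0]
  ]
}}

```text
clock: 14.63
ee_pos: [0.597, -0.0894, 0.0798]
tcp_rot: [[-0.003, -1.0, 0.0], [-1.0, 0.003, -0.003], [0.003, -0.0, -1.0]]
wrist_force: [-1.8, -10.0, 3.1]
grip_width: 0.0555
gripper_force: 5.3
```

The force rose to 10 N with no further travel, so it is home against the blades. I back off and rise clear.

Emit:
{"name": "play_rows", "arguments": {
  "steps": [
    [0.3,1,0,0,0],
    [0.3,2,0,0,0],
    [0.3,2,0,-2,0],
    [0.3,2,0,-3,0],
    [0.3,1,0,-3,0]
  ]
}}

```text
clock: 15.05
ee_pos: [0.5955, -0.1684, 0.1586]
tcp_rot: [[-0.004, -1.0, -0.003], [-1.0, 0.004, 0.003], [-0.003, 0.003, -1.0]]
wrist_force: [1.0, -0.5, -0.1]
grip_width: 0.0557
gripper_force: 0.0
```

Emit:
{"name": "play_rows", "arguments": {
  "steps": [
    [0.3,1,0,-2,0],
    [0.3,1,0,-1,0],
    [0.3,0,0,0,0],
    [0.3,0,0,0,0],
    [0.3,0,0,0,0]
  ]
}}

```text
clock: 15.47
ee_pos: [0.5955, -0.1862, 0.1869]
tcp_rot: [[-0.003, -1.0, -0.003], [-1.0, 0.003, 0.002], [-0.002, 0.003, -1.0]]
wrist_force: [-0.7, -0.0, 0.4]
grip_width: 0.0554
gripper_force: 0.0
```

```bash
python3 chk.py c4; python3 look.py f1 220 360 200 310
python3 - <<'E'
import cv2,numpy as np
w=cv2.imread("pics/f1_w.png");s=cv2.imread("pics/f1_s.png")[200:320,220:370];t=cv2.imread("pics/f1_t.png")[160:255,245:380]
o=np.zeros((600,800,3),np.uint8);o[:360,:480]=cv2.resize(w,(480,360));o[:256,480:]=cv2.resize(s,(320,256));o[360:600,:341]=cv2.resize(t,(341,240))
cv2.imwrite("pics/final.png",o)
E
```

```text
15.47 [ 0.5955 -0.1862  0.1869] [-0.7 -0.   0.4]
bar [268, 180, 29, 8, 211] front y [0.653 0.102]
bar [268, 190, 30, 8, 223] front y [0.625 0.101]
bar [267, 200, 29, 8, 214] front y [0.598 0.103]
bar [267, 211, 29, 8, 220] front y [0.569 0.103]
bar [267, 221, 29, 8, 225] front y [0.542 0.102]
white cols 318 374 703
15.57 [ 0.5956 -0.1861  0.1869] [[-0.002, -1.0, -0.003], [-1.0, 0.002, 0.002], [-0.002, 0.003, -1.0]] 0.0555 0.0 [-0.2  0.4 -0.6] [0.02 0.02 0.  ]
```

View pics/final.png

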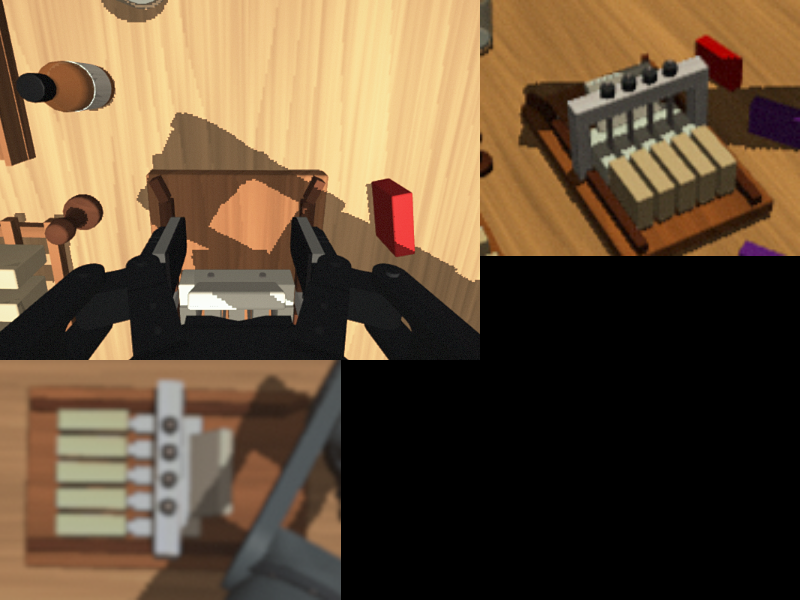

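The last view shows the pusher flat behind the gate with all five fins through between the blades. The five bars are standing in line clear of the blades, and the gripper is clear of everything. Handing in.

```bash
python3 -c "
from workcell import job_done
print(job_done())"
```

```text
the job is handed in; nothing more can be done
None
```

I handed the job in at about 15.6 s; the last view shows the pusher pushed home against the blades and left flat on the bed, with all five bars standing clear and the gripper touching nothing, but `job_done()` gave no verdict.

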